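# Turn the upside-down drive back onto its feet

### The job

One of the two blue portable drives in front of the sloping steel document rest lies upside down, with its grey base and four rubber feet in the air. Push it up against the slope of the rest until it leans there on its edge, then tip it back over towards the robot so that it lies flat on its feet on the desk in front of the rest. Leave the other drive and the mouse where they are.

Things in the scene. Friction and masses are not known exactly. Their poses are not given: they have to be found in the camera images.
- drive: Upside-down portable drive: slab 100 (x) x 66 (y) x 12 mm (z), 0.18 kg, blue lid, grey base with four black rubber feet, 2 mm high. Origin: centre of the slab, 6 mm above the desk at the start. Its z axis points out of the feet side: up at the start, down once it stands on its feet (origin 8 mm up). A 66 mm end faces the rest within about 10 degrees, 18 to 60 mm from the slope's foot.
- rest: Fixed rest of slippery steel: plate 300 mm wide (y), 5 mm thick, sloping up at 55 degrees away from the robot to a top edge 62 mm high (x = 43 mm); ends at x = 85. Origin: middle of the line where slope meets desk; x points level into the slope. A drive pushed along x by its near end rides up, leans at 55 degrees on it, overtopping it by 20 mm, and stays; its top pulled back, it tips over.
- spare: The other portable drive, the same but standing on its feet, blue lid up, beside the first in front of the rest (about 144 mm centre to centre; either may be on the left). Leave it alone. Origin: centre of the 12 mm slab, z axis up.
- mouse: Black computer mouse, 105 x 58 x 34 mm, on the desk to the robot's right of the rest. Leave it alone. Origin at the centre of its underside.
There are look-alikes about, which are no part of the job. Leave any yellow look-alike of the drive alone.

How it is judged:
On the way:
1. the drive has been pushed up and leans against the rest, tipped by more than 40 degrees (angle between drive's own z axis and vertical between 0.7 and 1.57 rad and contact force between drive and rest above 0.1 N), for 0.2 s.
At the end, for the whole second after the job is handed in: The drive lies still, flat on its feet on the desk (feet side down within 10 degrees), in front of the rest (its centre within 250 mm of the foot of the slope and 200 mm either side of the rest's middle); the other drive has moved less than 20 mm and the mouse less than 30 mm (angle between drive's own z axis and vertical above 2.96 rad and height (world z) of drive below 0.014 m and x of drive in the frame of rest between -0.25 and 0 m and y of drive in the frame of rest between -0.2 and 0.2 m and linear speed of drive below 0.03 m/s and distance of spare from where it was at the start of the episode below 0.02 m and distance of mouse from where it was at the start of the episode below 0.03 m); the robot touches nothing.
It fails at once if the other drive is pushed 20 mm or more from its place or tipped (distance of spare from where it was at the start of the episode above 0.02 m or angle between spare's own z axis and vertical above 0.35 rad).
It fails at once if the mouse is pushed 30 mm or more from its place (distance of mouse from where it was at the start of the episode above 0.03 m).
It also fails if it takes over 43 s, if anything falls off the work surface, if the arm or the gripper's body presses on something with over 40 N, if the wrist force passes 120 N, or if a joint passes its speed limit or range.

### The arm

A 6-joint arm with a two-finger parallel gripper is mounted at the origin on the work surface. World frame = base frame: x ahead of the robot, y to its left, z up, the work surface at z = 0. Lengths are in m, angles in rad, forces in N, time in s.
With the tool pointing down it reaches from about 0.275 to 0.825 m from the base axis. Payload 4.9 kg.
Tool frame: the origin (TCP) lies between the finger pads; the fingertips stand 11 mm ahead of it and the grasp point (between the pads) lies 8 mm behind it; z points along the fingers, y is the line along which they close (so a half turn about z gives the same grasp; the last joint's range is limited). The gripper opens to 85 mm and grips with 20 to 120 N. Pads are 22 mm wide; open, the fingers measure 114 mm over their backs; the gripper's body (76 mm by 85 mm) begins 54 mm behind the grasp point. The pads swing forward as they close: fully open they stand 13 mm farther back than shut.
Start: joints at [1.021, 0.326, -0.193, 1.052, 0, 1.437], TCP at [0.222, 0.503, 0.242] pointing down, gripper open.
Joint ranges: [-2.65, 2.65], [-0.97, 1.79], [-1.3, 1.35], [-1.93, 2.1], [-1.47, 1.37], [-3.14, 3.14]. Speed limits (rad/s): [2.57, 2.57, 3.14, 3.14, 3.14, 3.14].

### API

Orientations are given as a 3x3 rotation matrix whose columns are the frame's x, y, z axes.
In Python, from plant import arm gives the robot as it stands.
- The arm moves only by the tool play_rows, never from a script. Its argument "steps" is a list of rows, each a list of 7 numbers: the opening in per cent of the stroke, from 0 (shut) to 100 (fully open), then the shift along the tool's x, y, z in cm, then the turn, a rotation vector about the tool's x, y, z in degrees. In form: [[fingers, tx, ty, tz, ax, ay, az], ...]. A call has 1 to 8 rows; each row is the pose to reach, as a shift and turn from the pose commanded when the call began, along the tool's axes at that moment; what a row does not reach only later rows make up. A row lasts 1/12 s, in which the tool goes at most 41.7 mm and 7.16 degrees, less where a joint would pass 70% of its speed; a pose out of reach is approached as far as the arm can. A call with a gripper value outside its range is refused whole. The fingers move at their own pace and stop on an object; "newtons" is the grip in N (left out, the last holds). Time passes only in rows, so rows that repeat a pose let the fingers close. It gives the time, the measured TCP pose, the force, the opening and the grip force at its end, in the units of the state.
- arm.observe(): the state, without advancing time (a new reading comes with each control period).
- arm.read_camera(name): name is "scene" or "top"; returns a dict with "color" (480x640x3 uint8, blue, green, red), "fx", "fy", "cx", "cy" (pixels), "view" (4x4, takes a point from world to camera coordinates). Camera axes: x right, y down, z forward; pixel columns grow to the right and rows downward; lengths in m; the calibration is good to about 2 mm. A picture is of the moment at which its call begins. There is no depth.
- arm.job_done(): hands the job in; it is judged then, once.
Trained networks look in a picture, given as the dict that the camera call returned (one of the last four; its "shot" number tells which), for a name from the list of things; names that differ only in an ending like _2 or _b are one class to them, and where a whole thing is asked for, a point or a joint stands for the part that bears it (a point fixed in the world has none). Each returns a list of dicts, best first, with "confidence" (0 to 1); they miss things now and then, are a little off and sometimes report something else, mostly with a low value. They report only what shows in the picture. A call takes as long as a camera call. They do not tell look-alikes from the thing itself.
- arm.spot_in(picture, thing): "rect" ([centre column, centre row, width, height] in pixels, round what is visible of it).
The state is a dict: "time": time; "qpos": joint angles; "dq": joint speeds; "joint_efforts": joint torques, N m; "tcp_pos": TCP position; "tool_rot": TCP orientation; "force": force on the tool from outside, world axes, zero at the start; "torque": the same for the moment, N m; "grip_width": finger opening in m; "grip_force": force on a finger pad.
Only numpy, scipy, OpenCV 4.12 (cv2) and the standard library are available. Lean on these libraries where they do the work, as an engineer would, in place of code of your own. Each camera call takes 0.05 s, during which the arm holds its last target. There are 200 camera calls.

## Working session

There is one attempt and no reset: what is moved stays moved. The work goes in short steps, Python scripts to look and compute and a tool call to move; the robot and the scene stay as the last step left them, time stands still between calls to the robot, and variables do not carry over. Pictures are saved under pics/ and viewed, at most 10 in all, crops included, and the job is handed in when it is done.

Besides the shell and the picture viewer there is one more tool, called after "Emit:" by a JSON object that holds its "method" and its "body", one argument or row to a line. play_rows: Moves the arm, as the interface text tells. Its arguments: {"type":"object","properties":{"steps":{"type":"array"},"newtons":{"type":"number"}},"required":["steps"]}

```bash
mkdir -p pics; ls
cat > h.py <<'E'
import numpy as np, cv2
from plant import arm
def px2w(p,u,v,z):
    V=np.array(p["view"]);R=V[:3,:3];t=V[:3,3];c=-R.T@t
    d=R.T@np.array([(u-p["cx"])/p["fx"],(v-p["cy"])/p["fy"],1]);return c+d*(z-c[2])/d[2]
def w2px(p,w):
    q=np.array(p["view"])@np.append(w,1);return p["fx"]*q[0]/q[2]+p["cx"],p["fy"]*q[1]/q[2]+p["cy"]
E
python3 - <<'E'
from h import *
s=arm.observe();print(s["time"],s["tcp_pos"],np.round(s["tool_rot"],3))
for n in("top","scene"):
    p=arm.read_camera(n);cv2.imwrite(f"pics/{n}0.png",p["color"])
    for t in("drive","rest","spare","mouse"):
        print(n,t,[(np.round(d["rect"]).tolist(),round(d["confidence"],2)) for d in arm.spot_in(p,t)])
E
```

```text
pics
0.0 [0.22185299 0.50266053 0.24150795] [[-0.915  0.404 -0.001]
 [ 0.404  0.915 -0.001]
 [ 0.    -0.002 -1.   ]]
top drive [([265.0, 301.0, 54.0, 39.0], 0.95), ([219.0, 235.0, 40.0, 49.0], 0.74)]
top rest [([202.0, 172.0, 147.0, 64.0], 0.7)]
top spare [([160.0, 220.0, 40.0, 49.0], 0.58)]
top mouse [([455.0, 268.0, 36.0, 56.0], 0.57)]
scene drive [([404.0, 235.0, 36.0, 24.0], 0.88), ([349.0, 215.0, 45.0, 31.0], 0.87)]
scene rest [([446.0, 268.0, 132.0, 43.0], 0.6)]
scene spare [([460.0, 230.0, 34.0, 26.0], 0.64)]
scene mouse [([205.0, 262.0, 44.0, 36.0], 0.67)]
```

View pics/top0.png

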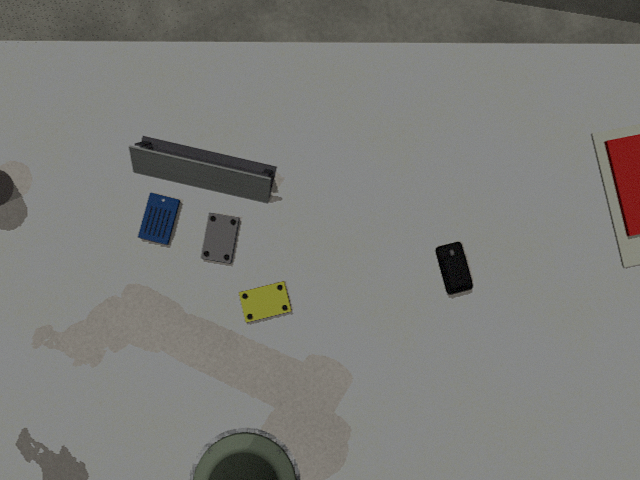

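View pics/scene0.png

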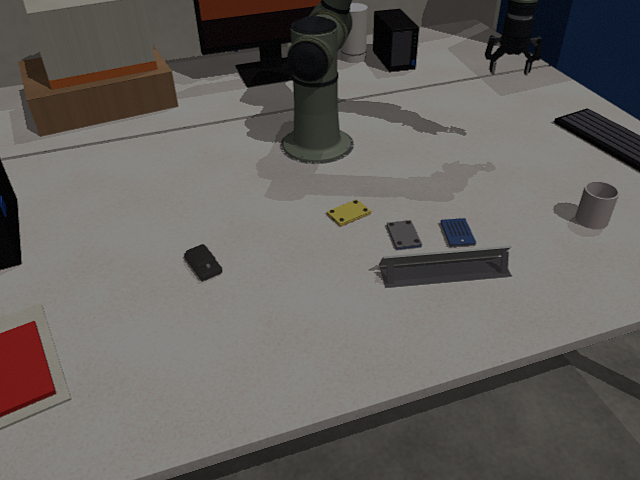

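The top view shows three candidates for the drive: a grey slab with four feet up at (221,238), a blue lid-up slab at (159,219) which is the spare, and a yellow look-alike at (265,301). The rest's slope foot runs from about (133,172) to (270,202). The scene view shows the same layout: grey (404,235), blue (458,232), yellow (349,213). I choose the grey one and check it in a close crop.

Run:
```python
from h import *
p=arm.read_camera("top");im=p["color"]
c=im[130:330,110:310];cv2.imwrite("pics/c1.png",cv2.convertScaleAbs(cv2.resize(c,(600,600),interpolation=cv2.INTER_CUBIC),alpha=1.5))
V=np.array(p["view"]);print("cam",-V[:3,:3].T@V[:3,3],p["fx"])
for n,u,v,z in[("drive",221,238,.012),("spare",159,219,.014),("yellow",265,301,.012),("mouse",454,268,.02),("footL",134,171,0),("footR",269,201,0)]:print(n,np.round(px2w(p,u,v,z),3))
# grey segmentation
hsv=cv2.cvtColor(im,cv2.COLOR_BGR2HSV)
sub=im[205:270,195:248];g=cv2.cvtColor(sub,cv2.COLOR_BGR2GRAY)
t,m=cv2.threshold(g,0,255,cv2.THRESH_BINARY_INV+cv2.THRESH_OTSU)
cn=max(cv2.findContours(m,0,2)[0],key=cv2.contourArea)+np.array([195,205])
b=cv2.boxPoints(cv2.minAreaRect(cn.astype(np.float32)));w=np.array([px2w(p,*q,.012) for q in b])
print(t,b,np.round(w,3),np.linalg.norm(w-np.roll(w,1,0),axis=1),w.mean(0))
```

```text
cam [ 0.44334626 -0.14406212  1.16610377] 542.9957286383964
drive [0.513 0.056 0.012]
spare [0.553 0.188 0.014]
yellow [ 0.38  -0.039  0.012]
mouse [ 0.45  -0.438  0.02 ]
footL [0.658 0.248 0.   ]
footR [ 0.594 -0.045  0.   ]
104.0 [[199.78525 260.55035]
 [208.42282 211.60402]
 [241.22482 217.39261]
 [232.58725 266.33893]] [[0.465 0.1   0.012]
 [0.569 0.083 0.012]
 [0.557 0.013 0.012]
 [0.452 0.03  0.012]] [0.07068465 0.10566668 0.07115668 0.10561709] [0.51063911 0.05651061 0.012     ]
```

View pics/c1.png

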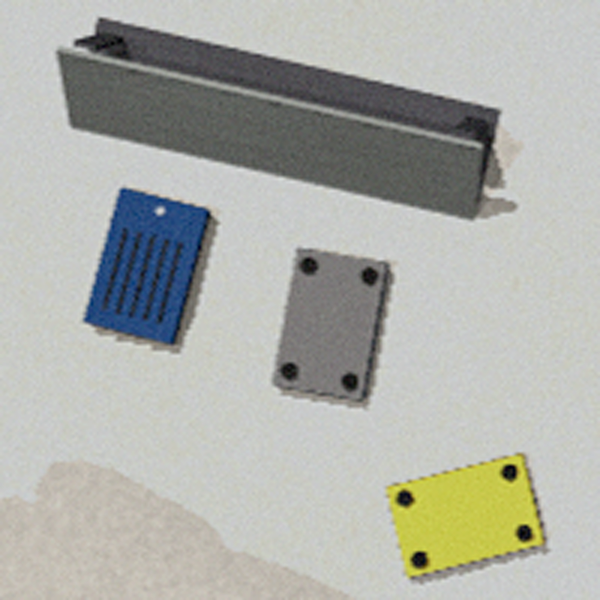

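The crop confirms it: the grey slab with four feet has corners at (300,248), (388,262), (275,387) and (362,395), so its centre is at about (0.513, 0.057), its axis points to −10.4° and the rest normal is at −12.3°. Sizes match. Next: close the fingers and push the near end along the rest's normal.

```bash
cat >> h.py <<'E'
A=np.radians(-12.3);N=np.array([np.cos(A),np.sin(A),0]);L=np.array([-np.sin(A),np.cos(A),0]);O=np.array([.626,.1015,0])
from scipy.spatial.transform import Rotation as Ro
def Rt(tilt=0):
    R=np.c_[-N,L,[0,0,-1]]; return Ro.from_rotvec(L*np.radians(tilt)).as_matrix()@R
def go(target,tilt=0):
    s=arm.observe();R=np.array(s["tool_rot"]);d=R.T@(np.array(target)-s["tcp_pos"])*100
    a=Ro.from_matrix(R.T@Rt(tilt)).as_rotvec(degrees=True)
    print("t",s["time"],"shift",np.round(d,2),"turn",np.round(a,2),"rows",np.linalg.norm(d)/4.17,"tcp_rest",np.round([(s["tcp_pos"]-O)@N,(s["tcp_pos"]-O)@L,s["tcp_pos"][2]],4),"F",np.round(s["force"],1))
def rest(x,y,z): return O+N*x+L*y+[0,0,z]
E
python3 - <<'E'
from h import *
d=np.array([.513,.057,0]);print("drive in rest",(d-O)@N,(d-O)@L)
go(rest(-.187,(d-O)@L,.10))
E
```

```text
drive in rest -0.10092629772194832 -0.06755096171144159
t 0.55 shift [-36.19 -30.79  14.23] turn [  0.    -0.   -11.53] rows 11.894695081842325 tcp_rest [-0.4801  0.3064  0.2423] F [ 0.1 -0.1  0.4]
```

Emit:
{"method": "play_rows", "body": {
  "steps": [
    [0, -36.2, -30.8, 14.2, 0, 0, -11.5],
    [0, -36.2, -30.8, 14.2, 0, 0, -11.5],
    [0, -36.2, -30.8, 14.2, 0, 0, -11.5],
    [0, -36.2, -30.8, 14.2, 0, 0, -11.5],
    [0, -36.2, -30.8, 14.2, 0, 0, -11.5],
    [0, -36.2, -30.8, 14.2, 0, 0, -11.5],
    [0, -36.2, -30.8, 14.2, 0, 0, -11.5],
    [0, -36.2, -30.8, 14.2, 0, 0, -11.5]
  ],
  "newtons": 30
}}

```text
time: 1.22
tcp_pos: [0.3612, 0.2151, 0.1471]
tool_rot: [[-0.977, 0.213, 0.001], [0.213, 0.977, 0.0], [-0.001, 0.001, -1.0]]
force: [1.5, 0.9, 0.2]
grip_width: 0.0002
grip_force: 0.0
```

```bash
python3 -c "
from h import *
go(rest(-.187,-.0675,.10))"
```

```text
t 1.2167 shift [ -9.59 -12.21   4.71] turn [0.04 0.06 0.01] rows 3.8918993803674273 tcp_rest [-0.283   0.0546  0.1471] F [1.5 0.9 0.2]
```

Now arrive and descend to TCP height 0.016.

Emit:
{"method": "play_rows", "body": {
  "steps": [
    [0, -9.6, -12.2, 4.7, 0, 0, 0],
    [0, -9.6, -12.2, 4.7, 0, 0, 0],
    [0, -9.6, -12.2, 4.7, 0, 0, 0],
    [0, -9.6, -12.2, 4.7, 0, 0, 0],
    [0, -9.6, -12.2, 13.1, 0, 0, 0],
    [0, -9.6, -12.2, 13.1, 0, 0, 0],
    [0, -9.6, -12.2, 13.1, 0, 0, 0],
    [0, -9.6, -12.2, 13.1, 0, 0, 0]
  ]
}}

```text
time: 1.88
tcp_pos: [0.4279, 0.0766, 0.0146]
tool_rot: [[-0.977, 0.215, -0.003], [0.215, 0.977, 0.0], [0.003, -0.001, -1.0]]
force: [-0.7, -0.3, -0.2]
grip_width: 0.0001
grip_force: 0.0
```

Run:
```python
from h import *
go(rest(-.021,-.0675,.016))
p=arm.read_camera("top");c=p["color"][130:330,110:310];cv2.imwrite("pics/c2.png",cv2.convertScaleAbs(cv2.resize(c,(600,600),interpolation=cv2.INTER_CUBIC),alpha=1.5))
```

```text
t 1.8833 shift [-16.73  -0.07  -0.19] turn [-0.03 -0.16 -0.09] rows 4.011157552523526 tcp_rest [-0.1883 -0.0665  0.0146] F [-0.7 -0.3 -0.2]
```

View pics/c2.png

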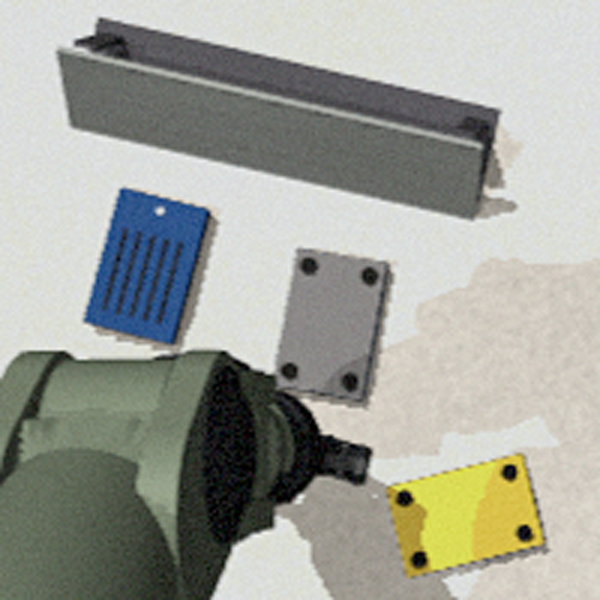

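Run:
```python
from h import *
p=arm.read_camera("top");s=arm.observe();T=s["tcp_pos"]
f=lambda w:np.round((np.array(w2px(p,w))-[110,130])*3)
print("tip",f(T-[0,0,.011]),"front",f(T-[0,0,.008]+N*.011),"up60",f(T+[0,0,.06]),"flange",f(T+[0,0,.2]))
print(np.round(p["view"],3))
q=arm.read_camera("scene");print(w2px(q,T-[0,0,.011]))
u,v=map(int,w2px(q,T));c=q["color"][v-60:v+90,u-60:u+140];cv2.imwrite("pics/s2.png",cv2.convertScaleAbs(cv2.resize(c,(800,600),interpolation=cv2.INTER_CUBIC),alpha=1.5));print("crop org",u-60,v-60)
```

```text
tip [302. 444.] front [305. 428.] up60 [282. 445.] flange [233. 448.]
[[ 0.003 -1.     0.006 -0.152]
 [-0.997 -0.003 -0.073  0.526]
 [ 0.073 -0.006 -0.997  1.13 ]
 [ 0.     0.     0.     1.   ]]
(np.float64(395.786877831374), np.float64(213.15541035019032))
crop org 336 149
```

View pics/s2.png

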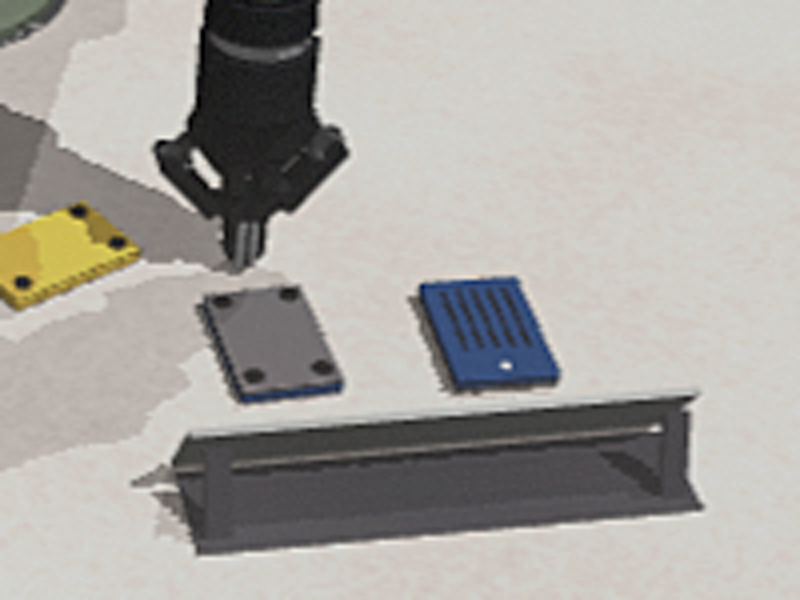

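The scene crop shows the closed fingertips at (240,268), centred behind the near end of the grey drive, whose near corners are at (200,293) and (295,287). Heights agree. Pushing.

Emit:
{"method": "play_rows", "body": {
  "steps": [
    [0, -1.5, 0, 0, 0, 0, 0],
    [0, -2.8, 0, 0, 0, 0, 0],
    [0, -4, 0, 0, 0, 0, 0],
    [0, -5.2, 0, 0, 0, 0, 0],
    [0, -6.4, 0, 0, 0, 0, 0],
    [0, -7.6, 0, 0, 0, 0, 0],
    [0, -8.8, 0, 0, 0, 0, 0],
    [0, -10, 0, 0, 0, 0, 0]
  ]
}}

```text
time: 2.7
tcp_pos: [0.5225, 0.0567, 0.0166]
tool_rot: [[-0.977, 0.212, -0.006], [0.212, 0.977, 0.001], [0.006, -0.0, -1.0]]
force: [-2.6, 1.6, 0.0]
grip_width: -0.0003
grip_force: 1.5
```

Run:
```python
from h import *
go(rest(-.021,-.0675,.016))
q=arm.read_camera("scene");c=q["color"][149:299,336:536];cv2.imwrite("pics/s3.png",cv2.convertScaleAbs(cv2.resize(c,(800,600),interpolation=cv2.INTER_CUBIC),alpha=1.5))
```

```text
t 2.7 shift [-7.06 -0.18  0.01] turn [-0.01 -0.36  0.05] rows 1.692599264802751 tcp_rest [-0.0916 -0.0658  0.0166] F [-2.6  1.6  0. ]
```

View pics/s3.png

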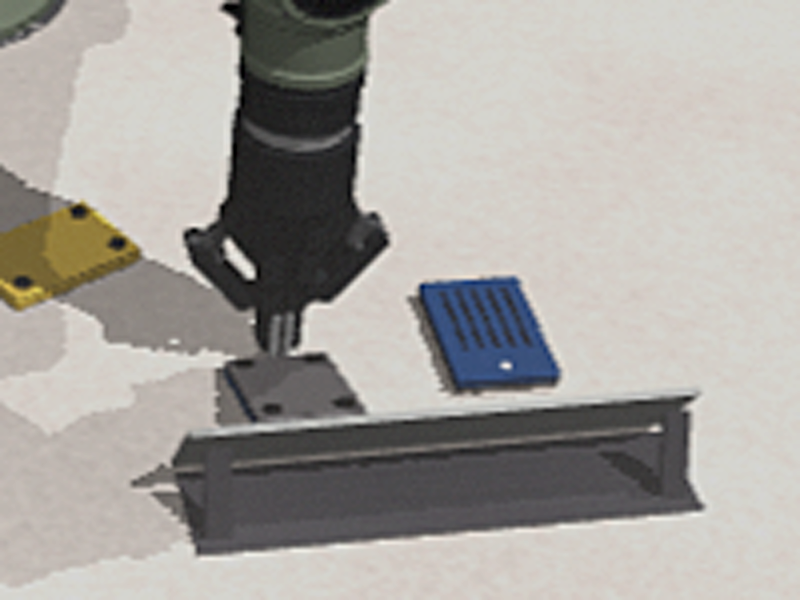

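The drive has been pushed straight and its far end is just starting up the slope behind the plate's edge at about (365,415). Continuing.

Emit:
{"method": "play_rows", "body": {
  "steps": [
    [0, -0.9, 0, 0.1, 0, 0, 0],
    [0, -1.8, 0, 0.2, 0, 0, 0],
    [0, -2.7, 0, 0.2, 0, 0, 0],
    [0, -3.6, 0, 0.2, 0, 0, 0],
    [0, -4.5, 0, 0.2, 0, 0, 0],
    [0, -5.4, 0, 0.2, 0, 0, 0],
    [0, -6.2, 0, 0.2, 0, 0, 0],
    [0, -6.2, 0, 0.2, 0, 0, 0]
  ]
}}

```text
time: 3.42
tcp_pos: [0.5874, 0.0423, 0.0142]
tool_rot: [[-0.977, 0.214, -0.0], [0.214, 0.977, 0.0], [0.0, 0.0, -1.0]]
force: [-1.8, -0.8, 0.7]
grip_width: -0.0
grip_force: 0.4
```

Run:
```python
from h import *
go(rest(-.021,-.0675,.016))
q=arm.read_camera("scene");c=q["color"][149:299,336:536];cv2.imwrite("pics/s4.png",cv2.convertScaleAbs(cv2.resize(c,(800,600),interpolation=cv2.INTER_CUBIC),alpha=1.5))
for x,z in((0,0),(.057,.082)):
  for y in(-.033,.033):print(x,np.round((np.array(w2px(q,rest(x,-.0675+y,z)))-[336,149])*4))
```

```text
t 3.4167 shift [-0.41 -0.14 -0.18] turn [ 0.01 -0.03 -0.04] rows 0.1120863042716224 tcp_rest [-0.0251 -0.0661  0.0142] F [-1.8 -0.8  0.7]
0 [250. 455.]
0 [357. 444.]
0.057 [282. 412.]
0.057 [397. 401.]
```

View pics/s4.png

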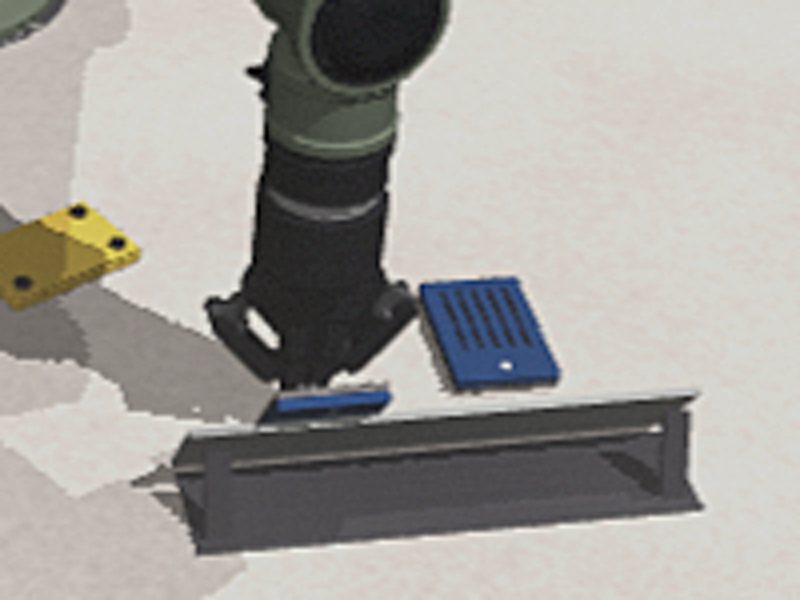

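The drive now rides on the slope: its lid's upper edge stands above the plate from (277,410) to (390,398), close to the predicted (282,412)–(397,401). Next: a few mm more, hold, then back away.

Emit:
{"method": "play_rows", "body": {
  "steps": [
    [0, -0.2, 0, 0, 0, 0, 0],
    [0, -0.4, 0, 0, 0, 0, 0],
    [0, -0.6, 0, 0, 0, 0, 0],
    [0, -0.6, 0, 0, 0, 0, 0],
    [0, -0.6, 0, 0, 0, 0, 0],
    [0, -0.6, 0, 0, 0, 0, 0],
    [0, -0.6, 0, 0, 0, 0, 0],
    [0, -0.6, 0, 0, 0, 0, 0]
  ]
}}

```text
time: 4.13
tcp_pos: [0.588, 0.0421, 0.0138]
tool_rot: [[-0.977, 0.213, -0.008], [0.213, 0.977, 0.001], [0.008, -0.0, -1.0]]
force: [-11.9, 2.6, 7.6]
grip_width: -0.0001
grip_force: 5.7
```

Emit:
{"method": "play_rows", "body": {
  "steps": [
    [0, 0.3, 0, 0, 0, 0, 0],
    [0, 0.8, 0, 0, 0, 0, 0],
    [0, 2, 0, 0, 0, 0, 0],
    [0, 4, 0, 0, 0, 0, 0],
    [0, 6, 0, 0, 0, 0, 0],
    [0, 6, 0, -4, 0, 0, 0],
    [0, 6, 0, -8, 0, 0, 0],
    [0, 6, 0, -12, 0, 0, 0]
  ]
}}

```text
time: 4.8
tcp_pos: [0.5336, 0.054, 0.1355]
tool_rot: [[-0.977, 0.213, 0.0], [0.213, 0.977, -0.0], [-0.0, -0.0, -1.0]]
force: [1.5, 0.7, 0.1]
grip_width: 0.0
grip_force: 0.0
```

Run:
```python
from h import *
go(rest(.085,-.0675,.135))
q=arm.read_camera("scene");c=q["color"][149:299,336:536];cv2.imwrite("pics/s5.png",cv2.convertScaleAbs(cv2.resize(c,(800,600),interpolation=cv2.INTER_CUBIC),alpha=1.5))
```

```text
t 4.8 shift [-16.52  -0.13   0.06] turn [-0.02  0.03 -0.02] rows 3.961727952114665 tcp_rest [-0.0802 -0.0662  0.1355] F [1.5 0.7 0.1]
```

View pics/s5.png

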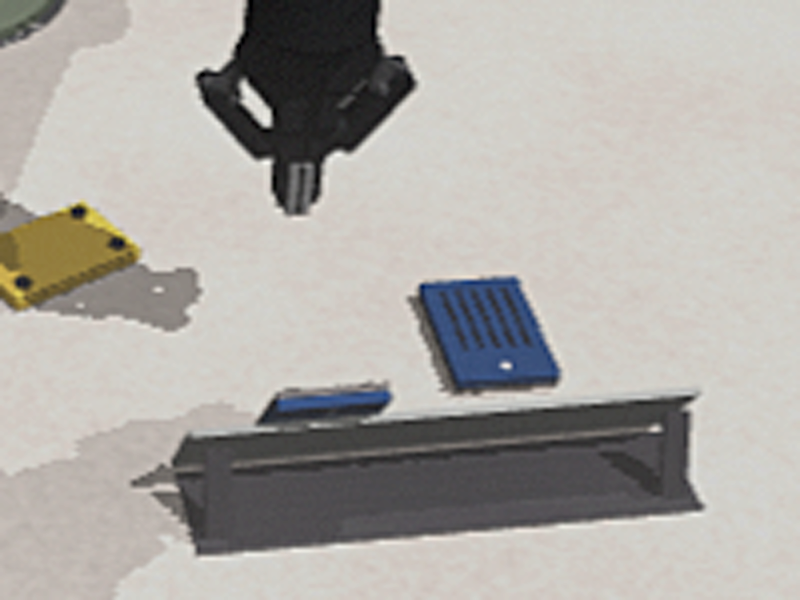

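The drive stays leaning on its own, with its lid's top edge from (275,405) to (390,395) above the plate, and the finger is clear at (297,210). Next: over the top, down behind the overtopping edge.

Emit:
{"method": "play_rows", "body": {
  "steps": [
    [0, -4.1, 0, -0.5, 0, 0, 0],
    [0, -8.2, 0, -0.5, 0, 0, 0],
    [0, -12.3, 0, -0.5, 0, 0, 0],
    [0, -17, 0, -0.5, 0, 0, 0],
    [0, -17, 0, -0.5, 0, 0, 0],
    [0, -17, 0, 2.5, 0, 0, 0],
    [0, -17, 0, 5.4, 0, 0, 0],
    [0, -17, 0, 5.4, 0, 0, 0]
  ]
}}

```text
time: 5.52
tcp_pos: [0.6965, 0.0177, 0.0741]
tool_rot: [[-0.977, 0.214, -0.008], [0.214, 0.977, 0.0], [0.008, -0.001, -1.0]]
force: [-1.4, -0.3, -1.8]
grip_width: -0.0002
grip_force: 0.0
```

Run:
```python
from h import *
go(rest(.03,-.066,.081))
```

```text
t 5.5167 shift [ 5.68  0.08 -0.65] turn [-0.08 -0.46 -0.05] rows 1.3700474259358204 tcp_rest [ 0.0867 -0.0669  0.0741] F [-1.4 -0.3 -1.8]
```

Emit:
{"method": "play_rows", "body": {
  "steps": [
    [0, 0, 0, -0.1, 0, 0, 0],
    [0, 0.8, 0, -0.1, 0, 0, 0],
    [0, 1.6, 0, -0.1, 0, 0, 0],
    [0, 2.4, 0, -0.1, 0, 0, 0],
    [0, 3.2, 0, -0.1, 0, 0, 0],
    [0, 4, 0, -0.1, 0, 0, 0],
    [0, 4.8, 0, -0.1, 0, 0, 0],
    [0, 5.6, 0, -0.1, 0, 0, 0]
  ]
}}

```text
time: 6.18
tcp_pos: [0.6456, 0.0298, 0.083]
tool_rot: [[-0.977, 0.213, 0.003], [0.213, 0.977, -0.0], [-0.003, 0.0, -1.0]]
force: [-0.0, -1.5, -0.5]
grip_width: -0.0002
grip_force: 0.1
```

Run:
```python
from h import *
go(rest(-.02,-.066,.085))
q=arm.read_camera("scene");c=q["color"][149:299,336:536];cv2.imwrite("pics/s6.png",cv2.convertScaleAbs(cv2.resize(c,(800,600),interpolation=cv2.INTER_CUBIC),alpha=1.5))
```

```text
t 6.1833 shift [ 5.44 -0.01 -0.22] turn [ 0.02  0.15 -0.02] rows 1.3053345980870712 tcp_rest [ 0.0344 -0.0659  0.083 ] F [-0.  -1.5 -0.5]
```

View pics/s6.png

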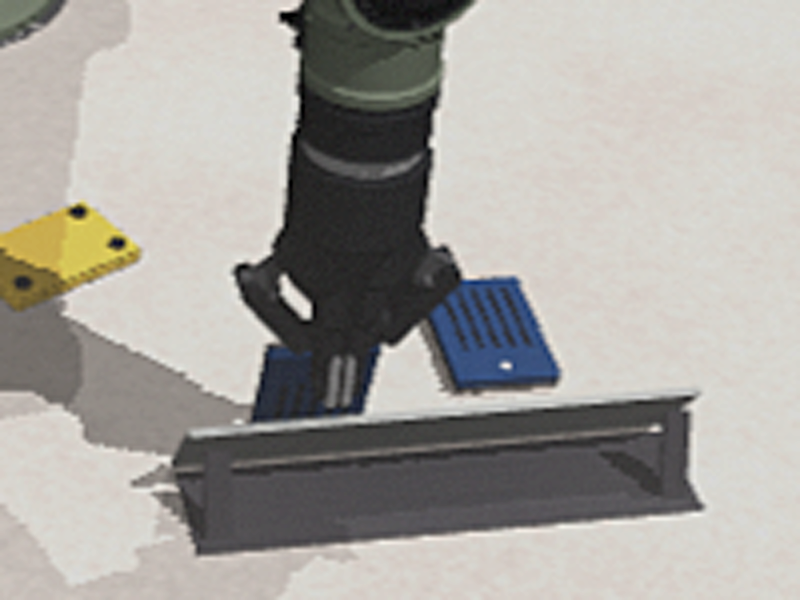

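The blue lid now faces the camera, with its top edge at (268,348)–(380,345), so the drive is nearly upright and is tipping, not sliding. Pulling on past balance.

Emit:
{"method": "play_rows", "body": {
  "steps": [
    [0, 0.8, 0, 0, 0, 0, 0],
    [0, 1.6, 0, 0, 0, 0, 0],
    [0, 2.4, 0, 0, 0, 0, 0],
    [0, 3.2, 0, 0, 0, 0, 0],
    [0, 4, 0, 0, 0, 0, 0],
    [0, 4.8, 0, 0, 0, 0, 0],
    [0, 5.6, 0, 0, 0, 0, 0],
    [0, 6.2, 0, 0, 0, 0, 0]
  ]
}}

```text
time: 6.9
tcp_pos: [0.5834, 0.0432, 0.0812]
tool_rot: [[-0.977, 0.213, -0.001], [0.213, 0.977, 0.0], [0.001, -0.0, -1.0]]
force: [0.4, -0.1, -0.4]
grip_width: -0.0001
grip_force: 0.0
```

Emit:
{"method": "play_rows", "body": {
  "steps": [
    [0, 0, 0, 0, 0, 0, 0],
    [0, 0, 0, 0, 0, 0, 0],
    [0, 0, 0, 0, 0, 0, 0],
    [0, 0, 0, -4, 0, 0, 0],
    [0, 0, 0, -8, 0, 0, 0],
    [0, 0, 0, -12, 0, 0, 0],
    [0, 0, 0, -12, 0, 0, 0],
    [0, 0, 0, -12, 0, 0, 0]
  ]
}}

```text
time: 7.57
tcp_pos: [0.5873, 0.0427, 0.2044]
tool_rot: [[-0.977, 0.214, 0.007], [0.214, 0.977, -0.0], [-0.007, 0.001, -1.0]]
force: [0.3, -0.1, -0.2]
grip_width: -0.0
grip_force: 0.0
```

Run:
```python
from h import *
go(rest(-.02,-.066,.2))
q=arm.read_camera("scene");c=q["color"][149:299,336:536];cv2.imwrite("pics/s7.png",cv2.convertScaleAbs(cv2.resize(c,(800,600),interpolation=cv2.INTER_CUBIC),alpha=1.5))
for x,y in((-.01,-.033),(-.01,.033),(-.11,-.033),(-.11,.033)):print(x,np.round((np.array(w2px(q,rest(x,-.0675+y,.014)))-[336,149])*4))
```

```text
t 7.5667 shift [-0.53 -0.03  0.44] turn [ 0.06  0.39 -0.03] rows 0.16520077124776095 tcp_rest [-0.0253 -0.0657  0.2044] F [ 0.3 -0.1 -0.2]
-0.01 [248. 426.]
-0.01 [355. 416.]
-0.11 [213. 323.]
-0.11 [316. 314.]
```

View pics/s7.png

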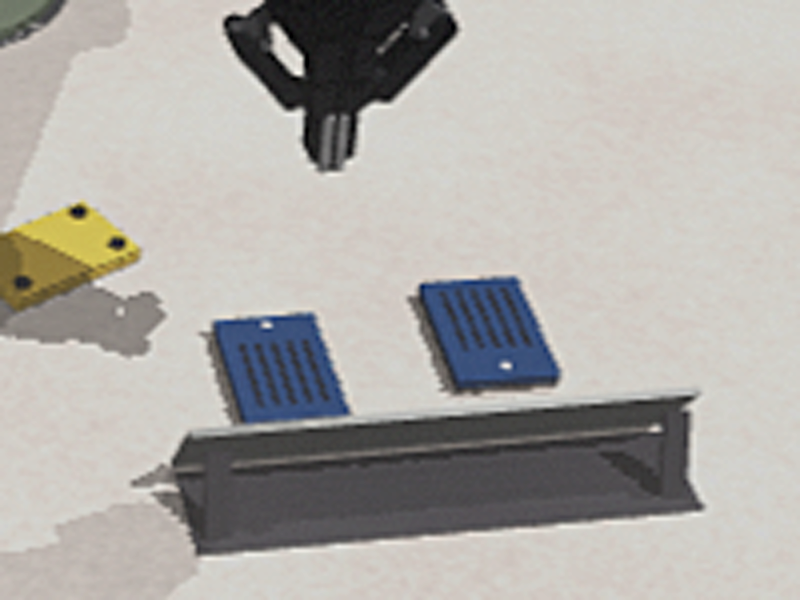

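The drive lies lid up and flat, with far corners at (213,320) and (316,314) matching the prediction for a drive on its feet. The spare hasn't moved and the gripper is clear. Handing in.

```bash
python3 -c "
from h import *
print(arm.job_done())"
```

```text
the job is handed in; nothing more can be done
None
```

I pushed the upside-down drive up until it leaned on the rest, then tipped it back; the last picture shows it flat, lid up, in front of the rest with the other drive unmoved (the arm never went near the mouse), and I handed the job in at about 7.6 s (no verdict returned).

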